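# Magnet test of a silver bar on the beam balance

### The job

Prepare the magnet test of the silver bar that lies on the beam balance: swing the arrest lever on the front of the balance all the way over towards the pan end to free the beam, leave it free until the beam has come to rest, then swing the lever all the way back to arrest the beam again. Only then lift the test magnet by its wooden grip out of its rest, carry it over what stands in between and the clear draught ring, and finish still holding it, still and upright, with its pole face centred over the bar, lined up along the bar and about 5 mm above it, ready for me to free the beam and read the pull. The magnet must never touch the bar or any part of the balance, you must not touch or shift the bar, and the other things on the bench stay where they are.

Things in the scene. Friction and masses are not known exactly. Their poses are not given: they have to be found in the camera images.
- balance: Top-pan beam balance, fixed on a stone slab on four legs (slab 116 x 236 mm, top 50 mm above the bench; grey base 98 x 224 mm up to 86 mm; scale plate and brass poise at the other end, up to 157 mm). Origin on the bench below the beam's pivot; x axis to the back (the lever is on the front, -x, which faces the middle of the bench), y axis along the beam to the pan end.
- draught_ring (a point): Centre of the rim of the clear round draught ring fixed to the balance round its pan: inside diameter 84, outside 90 mm, rim 167 mm above the bench, open above. The steel pan inside is 72 mm across, its top 148 mm above the bench.
- arrest_lever (a joint): Arrest lever, radians: 0 = beam arrested (leans 0.6 from upright away from the pan), 1.2 = free (leans 0.6 towards the pan). About 1 N at the knob; stays where it is left, no spring, a stop at each end. At value q the knob's centre lies at x = -62, y = -55 - 62 sin(0.6 - q), z = 72 + 62 cos(0.6 - q) mm in the balance's frame.
- lever_knob (a point): Centre of the lever's black ball knob, 18 mm across, in front of the balance's base; free all round but for the thin lever rod below it.
- beam (a joint): Tilt of the balance beam, radians: 0 = level, as held by the arrest; positive = pan end up. When freed it swings a little and settles within about a second anywhere between -0.07 and +0.07; arresting brings it back to level.
- silver_bar: Silver bar 50 x 26 x 10 mm, about 130 g, loose on the balance's pan. Origin at the centre of its underside, x axis along its 50 mm length.
- bar_top (a point): Centre of the top face of the silver bar, same axes as the bar. It lies 9 mm below the rim of the draught ring.
- magnet_rest: Wooden rest of the test magnet, 80 x 58 x 24 mm, fixed to the bench, with a pocket 47 x 25 mm and 10 mm deep in its top. Origin at the centre of its underside, x axis along its 80 mm length.
- test_magnet: Test magnet upright in the rest's pocket, about 160 g, 90 mm high: pole block 44 x 22 mm (x, y), 12 high; yoke 46 x 24 to 21 mm; neck 26 x 15 to 32 mm; flat-sided wooden grip 30 x 17 mm (x, y) from 32 to 90 mm. Hold it across the 17 mm, from above, 60 to 75 mm up. Origin: centre of its underside (the pole face); x along the 44 mm, z up. Lifts straight out; no real attraction.
- pole (a point): Centre of the magnet's pole face (its underside), same point and axes as the magnet's origin; 14 mm above the bench while it stands in the rest.
- stake: Turned steel stake on a round base, 72 mm across, 93 mm high, heavy and fixed bystander on the bench, between magnet and balance or left in front of the balance. Origin under its centre.
- pot: Round screw-top pot, 58 mm across, 50 mm high, loose bystander on the bench, between magnet and balance or left in front of the balance. Origin under its centre.
- dapping: Steel dapping cube, 36 mm each way, loose bystander on the bench behind the rest. Origin under its centre.

How it is judged (in metres and radians):
On the way, in this order (a step that is already met when the one before it is completed fails the run):
1. the arrest lever is fully over to free and the beam has come to rest (value of joint arrest_lever above 1.08 rad and velocity of joint beam between -0.05 and 0.05 rad/s), for 0.6 s.
2. the lever is fully back and the beam is arrested level (value of joint arrest_lever below 0.12 rad and value of joint beam between -0.015 and 0.015 rad), for 0.2 s.
3. the magnet is lifted clear of its rest (height (world z) of pole above 0.045 m and contact force between the fingers and test_magnet above 1 N), for 0.1 s.
At the end, for the whole second after the job is handed in: Magnet held in the fingers, still, upright within 5 degrees, pole face 1.5 to 10 mm above the bar's top, within 6 mm of its centre and 7 degrees of its length, touching neither bar nor balance; bar within 5 mm of its start; lever back within 0.12 rad and beam level within 0.015 rad (all of step 2 and z of pole in the frame of bar_top between 0.0015 and 0.01 m and horizontal distance between pole and bar_top below 0.006 m and angle between the x axis of test_magnet and the x axis of silver_bar, either way round below 0.12 rad and angle between test_magnet's own z axis and vertical below 0.09 rad and contact force between the fingers and test_magnet above 1 N and contact force between test_magnet and silver_bar below 0.05 N and contact force between test_magnet and balance below 0.05 N and linear speed of test_magnet below 0.01 m/s and distance of silver_bar from where it was at the start of the episode below 0.005 m); the arm keeps its last pose, push and grip.
It fails at once if the magnet touches the bar or the balance (contact force between test_magnet and silver_bar above 0.2 N or contact force between test_magnet and balance above 0.2 N).
It fails at once if the robot touches the bar (contact force between any of the fingers, the arm and silver_bar above 0.2 N).
It fails at once if the magnet is brought over the bar while the beam is free (value of joint arrest_lever above 0.4 rad and horizontal distance between pole and bar_top below 0.07 m).
It fails at once if a bystander is knocked out of its place (distance of any of pot, dapping from where it was at the start of the episode above 0.025 m).
It also fails if it takes over 67 s, if anything falls off the work surface, if the arm or the gripper's body presses on something with over 40 N, if the wrist force passes 120 N, or if a joint passes its speed limit or range.

### The arm

A 6-joint arm with a two-finger parallel gripper is mounted at the origin on a cart in front of the work surface, level with it; the furniture and walls round the work are solid. World frame = base frame: x ahead of the robot, y to its left, z up, the work surface at z = 0. Lengths are in m, angles in degrees, forces in N, time in s.
With the tool pointing down it reaches from about 0.3 to 0.85 m from the base axis. Payload 5.4 kg.
Tool frame: the origin (TCP) lies on the centre line of the jaws, within the pads' length; the fingertips stand 11 mm ahead of it and the grasp point (between the pads) lies 8 mm behind it; z points along the fingers, y is the line along which they close (so a half turn about z gives the same grasp; the last joint's range is limited). The gripper opens to 85 mm and grips with 20 to 120 N. Pads are 22 mm wide; open, the fingers measure 114 mm over their backs; the gripper's body (76 mm by 85 mm) begins 54 mm behind the grasp point. The pads swing forward as they close: fully open they stand 13 mm farther back than shut.
Start: joints at [52.936, 9.076, 91.501, -0, 79.423, -12.038], TCP at [0.243, 0.521, 0.242] pointing down, gripper open.
Joint ranges: [-166.64, 166.64], [-54.1, 131.32], [10.49, 154.53], [-73.88, 253.88], [9.74, 151.15], [-171.62, 171.62]. Speed limits (degrees/s): [147.25, 147.25, 180, 180, 180, 180].

### API

Orientations are given as a 3x3 rotation matrix whose columns are the frame's x, y, z axes.
In Python, from station import robot gives the robot as it stands.
- The arm moves only by the tool move_arm, never from a script. Its argument "increments" is a list of rows, each a list of 5 numbers: the shift along the tool's x, y, z in m, then the turn about the tool's z in degrees, then the gripper's target within -1 to 1 (fully open at 1, half-way at 0, shut at -1). A call has 1 to 20 rows; each row shifts and turns the commanded pose from where the row before left it, along the tool's axes as they then stand; what a row does not reach is not made up. A row lasts 1/10 s, in which the tool goes at most 50 mm and 8.59 degrees, less where a joint would pass 70% of its speed; a pose out of reach is approached as far as the arm can. A call with a gripper value outside its range is refused whole. The fingers move at their own pace and stop on an object; "newtons" is the grip in N (left out, the last holds). Time passes only in rows, so rows that do not move let the fingers close. It gives the time, the measured TCP pose, the force, the opening and the grip force at its end, in the units of the state.
- robot.state(): the state, without advancing time (a new reading comes with each control period).
- robot.get_image(name): name is "side" or "top" or "wrist"; returns the picture (384x512x3 uint8, red, green, blue); there is no depth.
- robot.calibration(name): a dict with "fx", "fy", "cx", "cy" (pixels), "camera_from_world" (4x4, takes a point from world to camera coordinates); the wrist camera has in their place "hand_eye" (4x4, takes a point from camera to tool coordinates, whose origin is the TCP and whose axes are the flange's). Camera axes: x right, y up, looking along -z (the intrinsics and any distortion apply to the point x, -y, -z); pixel columns grow to the right and rows downward; lengths in m; the calibration is good to about 2 mm. A picture is of the moment at which its call begins: read the wrist's pose just before it. calibration takes no time and is no camera call.
- robot.job_done(): hands the job in; it is judged then, once.
The state is a dict: "time_s": time; "joint_pos": joint angles; "dq": joint speeds; "effort": joint torques, N m; "ee_pos": TCP position; "tool_rot": TCP orientation; "ft_force": force on the tool from outside, world axes, zero at the start; "moment": the same for the moment, N m; "finger_gap": opening from 0.0 (shut) to 1.0 (fully open); "gripper_force": force on a finger pad.
Only numpy, scipy, OpenCV 4.12 (cv2) and the standard library are available. Lean on these libraries where they do the work, as an engineer would, in place of code of your own. Each camera call takes 0.05 s, during which the arm holds its last target. There are 200 camera calls.

## Working session

There is one attempt and no reset: what is moved stays moved. The work goes in short steps, Python scripts to look and compute and a tool call to move; the robot and the scene stay as the last step left them, time stands still between calls to the robot, and variables do not carry over. Pictures are saved under pics/ and viewed, at most 10 in all, crops included, and the job is handed in when it is done.

Besides the shell and the picture viewer there is one more tool, called after "Call:" by a JSON object that holds its "fn" and its "kwargs", one argument or row to a line. move_arm: Moves the arm, as the interface text tells. Its arguments: {"type":"object","properties":{"increments":{"type":"array"},"newtons":{"type":"number"}},"required":["increments"]}

```bash
mkdir -p pics; cat > h.py <<'E'
import numpy as np,cv2
from station import robot
def proj(c,P):
    M=np.array(c["camera_from_world"]);p=M[:3,:3]@np.array(P,float)+M[:3,3]
    return np.array([c["cx"]+c["fx"]*p[0]/-p[2],c["cy"]-c["fy"]*p[1]/-p[2]])
def back(c,u,v,z):
    M=np.array(c["camera_from_world"]);R=M[:3,:3];t=M[:3,3]
    d=R.T@np.array([(u-c["cx"])/c["fx"],-(v-c["cy"])/c["fy"],-1]);o=-R.T@t
    return o+d*(z-o[2])/d[2]
def wcal(s=None):
    s=s or robot.state();c=dict(robot.calibration("wrist"))
    T=np.eye(4);T[:3,:3]=np.array(s["tool_rot"]);T[:3,3]=s["ee_pos"]
    c["camera_from_world"]=np.linalg.inv(T@np.array(c["hand_eye"]));return c
E
python3 - <<'E'
from h import *
s=robot.state();print(s)
for n in("top","side","wrist"):
    c=robot.calibration(n);print({k:(np.round(v,4).tolist()) for k,v in c.items()})
im={n:robot.get_image(n) for n in("top","side")}
for n in im: cv2.imwrite(f"pics/{n}0.png",cv2.resize(im[n][:,:,::-1],(800,600),interpolation=cv2.INTER_CUBIC))
E
```

```text
{'time_s': 0.0, 'joint_pos': array([ 5.29346698e+01,  9.11336313e+00,  9.15714309e+01, -6.37755698e-04,
        7.94228325e+01, -1.20361657e+01]), 'dq': array([-0.01164249,  0.04413052,  0.12568954,  0.06579679,  0.02563915,
       -0.04699644]), 'effort': array([-1.94360575e-03, -3.95996010e+01, -3.31428230e+01, -2.87649291e-04,
        8.50413489e-03, -3.02461757e-06]), 'ee_pos': array([0.2429244 , 0.52053237, 0.24131638]), 'tool_rot': array([[-9.06093205e-01,  4.23076639e-01, -1.12345009e-03],
       [ 4.23077959e-01,  9.06092034e-01, -1.50549099e-03],
       [ 3.81011114e-04, -1.83942213e-03, -9.99998236e-01]]), 'ft_force': array([ 0.41540459, -0.49957216, -0.50192424]), 'moment': array([-0.05082081, -0.00705942,  0.00642062]), 'gripper_force': 0.0, 'finger_gap': 1.0002307357072828}
{'fx': 378.1071, 'fy': 378.1071, 'cx': 251.3626, 'cy': 187.8035, 'camera_from_world': [[-0.0089, -0.9998, 0.0193, 0.2377], [0.9881, -0.0059, 0.1538, -0.5569], [-0.1537, 0.0204, 0.9879, -0.8981], [0.0, 0.0, 0.0, 1.0]]}
{'fx': 419.8204, 'fy': 419.8204, 'cx': 258.3589, 'cy': 188.6173, 'camera_from_world': [[0.999, -0.0429, -0.0129, -0.505], [0.0346, 0.5558, 0.8306, -0.2791], [-0.0285, -0.8302, 0.5567, -0.7093], [0.0, 0.0, 0.0, 1.0]]}
{'fx': 285.7232, 'fy': 285.7232, 'cx': 255.2981, 'cy': 193.3428, 'hand_eye': [[-0.0009, 0.9526, 0.3043, 0.0786], [1.0, 0.0006, 0.001, -0.0003], [0.0007, 0.3043, -0.9526, -0.133], [0.0, 0.0, 0.0, 1.0]]}
```

View pics/top0.png

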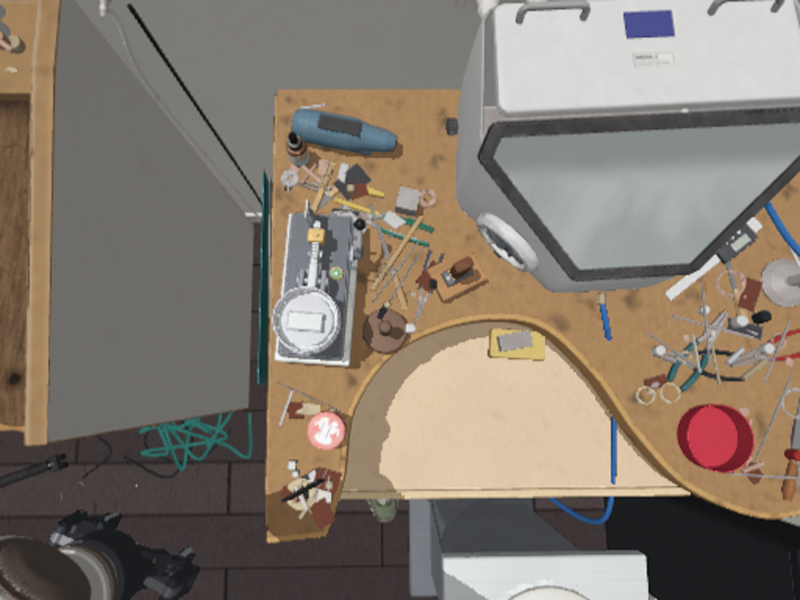

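View pics/side0.png

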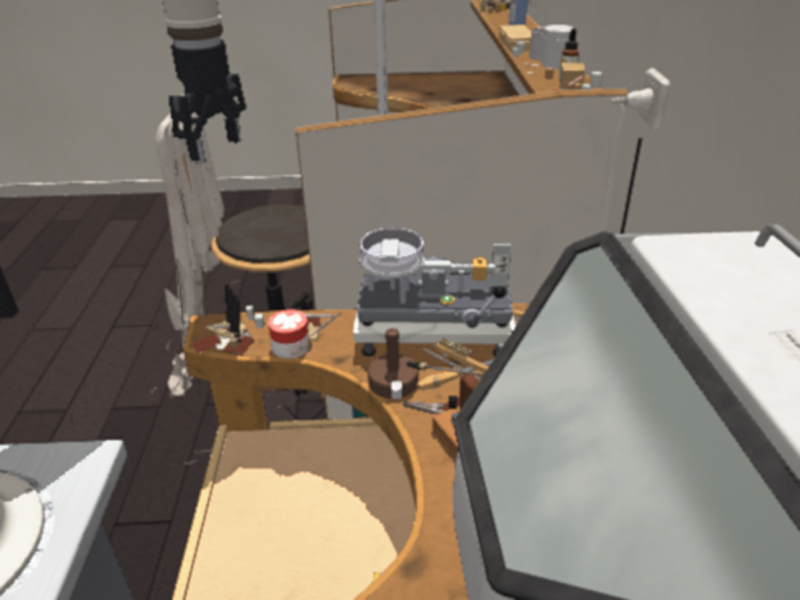

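The top view shows the balance on the left: ring at (307,321), bar at (306,320), poise end up, black lever knob near (360,224). The magnet is in its rest at (460,272), the stake at (385,330), the pot at (326,430) and the cube at about (410,198). In the side view the knob is at (498,292).

```bash
python3 - <<'E'
from h import *
k=1/1.5625
c=robot.calibration("top");s=robot.calibration("side")
for n,u,v,z in[("ring",307,321,.167),("bar",306,320,.158),("knob",360,224,.123),("grip top",463,265,.104),("rest",460,280,.024),("stakebase",385,332,.02),("staketop",383,312,.093),("pot",326,430,.05),("dap",410,197,.036),("slabBR",350,367,.05),("slabBL",275,360,.05),("slabTR",362,213,.05)]:
    P=back(c,u*k,v*k,z);print(n,P.round(3),(proj(s,P)/k).round(0))
P=back(s,498*k,292*k,.123);print("knob side",P.round(3))
M=np.array(s["camera_from_world"]);print(-M[:3,:3].T@M[:3,3])
t=robot.get_image("top")
for i,(x,y,w,h) in enumerate([(165,110,155,135)]):
    cv2.imwrite("pics/topc.png",cv2.resize(t[y:y+h,x:x+w,::-1],None,fx=5,fy=4.4,interpolation=cv2.INTER_CUBIC) if 0 else cv2.resize(t[y:y+h,x:x+w,::-1],None,fx=4.4,fy=4.4,interpolation=cv2.INTER_CUBIC))
E
```

```text
ring [0.502 0.353 0.167] [389. 243.]
bar [0.504 0.356 0.158] [391. 247.]
knob [0.65  0.283 0.123] [499. 293.]
grip top [0.591 0.129 0.104] [470. 380.]
rest [0.583 0.124 0.024] [461. 432.]
stakebase [0.499 0.246 0.02 ] [391. 372.]
staketop [0.523 0.249 0.093] [408. 328.]
pot [0.348 0.337 0.05 ] [287. 321.]
dap [0.719 0.204 0.036] [556. 378.]
slabBR [0.443 0.301 0.05 ] [351. 333.]
slabBL [0.455 0.416 0.05 ] [360. 289.]
slabTR [0.688 0.282 0.05 ] [523. 335.]
knob side [0.648 0.285 0.123]
[ 0.49398071 -0.45541706  0.62015589]
```

View pics/topc.png

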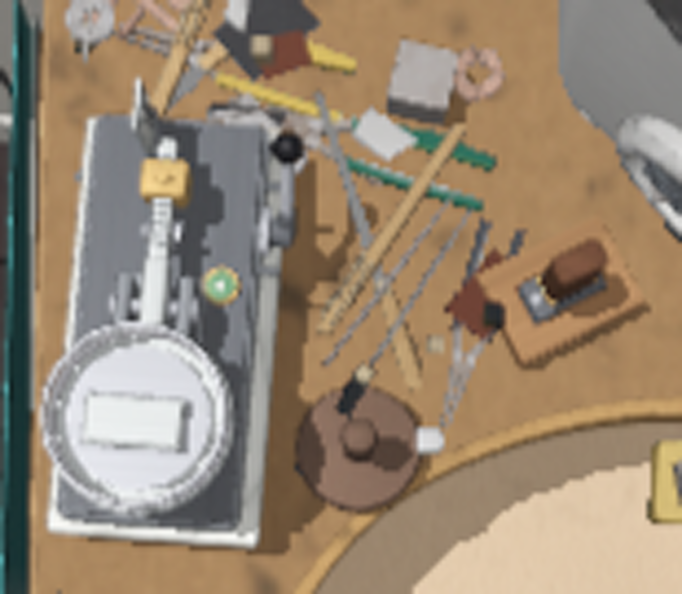

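The crop shows the knob at (288,148), slab corners at (48,527) and (256,545), and the bar's top at about (88,392), (185,400), (181,446). The rest's top corners are at about (485,275), (600,228), (645,305) and (530,360).

```bash
cat >> h.py <<'E'
def rows(tgt,yaw,s=None,n=None):
    """increments (tool frame): turn first then shift; yaw=world angle of tool x in deg"""
    s=s or robot.state();R=np.array(s["tool_rot"]);p=np.array(s["ee_pos"])
    a=np.degrees(np.arctan2(R[1,0],R[0,0]));t=-((yaw-a+180)%360-180)
    y=np.radians(yaw);X=np.array([np.cos(y),np.sin(y),0]);Z=np.array([0,0,-1.]);Y=np.cross(Z,X)
    d=np.array(tgt)-p;return "turn %.2f"%t,"shift",np.round([d@X,d@Y,d@Z],4)
E
python3 - <<'E'
from h import *
c=robot.calibration("top")
B=lambda u,v,z:back(c,165+u/4.4,110+v/4.4,z)
def yaw(a,b): d=b-a;return np.degrees(np.arctan2(d[1],d[0])).round(1),np.hypot(d[0],d[1]).round(3)
bl,br,tl=B(48,527,.05),B(256,545,.05),B(90,118,.05);print(bl,br,tl,yaw(bl,br),yaw(bl,tl))
q=[B(u,v,.158) for u,v in[(88,392),(185,400),(181,446),(83,440)]];print("bar",np.mean(q,0),yaw(q[0],q[1]),yaw(q[1],q[2]))
q=[B(u,v,.024) for u,v in[(485,275),(600,228),(645,305),(530,360)]];print("rest",np.mean(q,0),yaw(q[0],q[1]),yaw(q[3],q[2]),yaw(q[1],q[2]))
print("knob",B(288,148,.123))
for z in(.2,.3,.4,.5):print(z,back(c,572/1.5625,275/1.5625,z),back(c,458/1.5625,190/1.5625,z))
print(rows([.642,.284,.25],90))
E
```

```text
[0.45606331 0.41634881 0.05      ] [0.44533973 0.30266713 0.05      ] [0.687329   0.39756365 0.05      ] (np.float64(-95.4), np.float64(0.114)) (np.float64(-4.6), np.float64(0.232))
bar [0.50305543 0.35629036 0.158     ] (np.float64(-95.1), np.float64(0.048)) (np.float64(175.6), np.float64(0.023))
rest [0.59024688 0.12585383 0.024     ] (np.float64(-67.8), np.float64(0.073)) (np.float64(-64.8), np.float64(0.074)) (np.float64(-151.5), np.float64(0.052))
knob [0.64907189 0.28249837 0.123     ]
0.2 [ 0.55732426 -0.00191904  0.2       ] [0.67535486 0.14709319 0.2       ]
0.3 [0.53871844 0.03123054 0.3       ] [0.64138604 0.16084716 0.3       ]
0.4 [0.52011262 0.06438012 0.4       ] [0.60741722 0.17460113 0.4       ]
0.5 [0.50150681 0.0975297  0.5       ] [0.57344839 0.1883551  0.5       ]
('turn 64.97', 'shift', array([-0.2367,  0.399 , -0.0085]))
```

```bash
python3 - <<'E'
from h import *
print(rows([.649,.283,.25],85))
E
```

```text
('turn 69.97', 'shift', array([-0.2014,  0.4252, -0.0085]))
```

Call:
{"fn": "move_arm", "kwargs": {
  "increments": [
    [0,0,0,7,0],
    [0,0,0,7,0],
    [0,0,0,7,0],
    [0,0,0,7,0],
    [0,0,0,7,0],
    [0,0,0,7,0],
    [0,0,0,7,0],
    [0,0,0,7,0],
    [0,0,0,7,0],
    [0,0,0,7,0]
  ]
}}

```text
time_s: 1.15
ee_pos: [0.2431, 0.5208, 0.2418]
tool_rot: [[0.093, 0.996, -0.001], [0.996, -0.093, -0.001], [-0.001, -0.0, -1.0]]
ft_force: [0.5, 0.7, 0.1]
finger_gap: 0.5
gripper_force: 0.0
```

Call:
{"fn": "move_arm", "kwargs": {
  "increments": [
    [-0.0168,0.0354,-0.0007,0,0],
    [-0.0168,0.0354,-0.0007,0,0],
    [-0.0168,0.0354,-0.0007,0,0],
    [-0.0168,0.0354,-0.0007,0,0],
    [-0.0168,0.0354,-0.0007,0,0],
    [-0.0168,0.0354,-0.0007,0,0],
    [-0.0168,0.0354,-0.0007,0,0],
    [0,0,0,0,0],
    [0,0,0,0,0]
  ]
}}

```text
time_s: 2.05
ee_pos: [0.48, 0.3816, 0.2466]
tool_rot: [[0.089, 0.996, -0.001], [0.996, -0.089, -0.0], [-0.0, -0.001, -1.0]]
ft_force: [-0.1, 0.9, -0.7]
finger_gap: 0.502
gripper_force: 0.0
```

```bash
python3 - <<'E'
from h import *
import pickle
s=robot.state();im=robot.get_image("wrist");pickle.dump((wcal(s),im),open("w1.pkl","wb"))
print(s["ee_pos"]);cv2.imwrite("pics/w1.png",cv2.resize(im[:,:,::-1],(800,600),interpolation=cv2.INTER_CUBIC))
E
```

```text
[0.48003799 0.38159614 0.24663703]
```

View pics/w1.png

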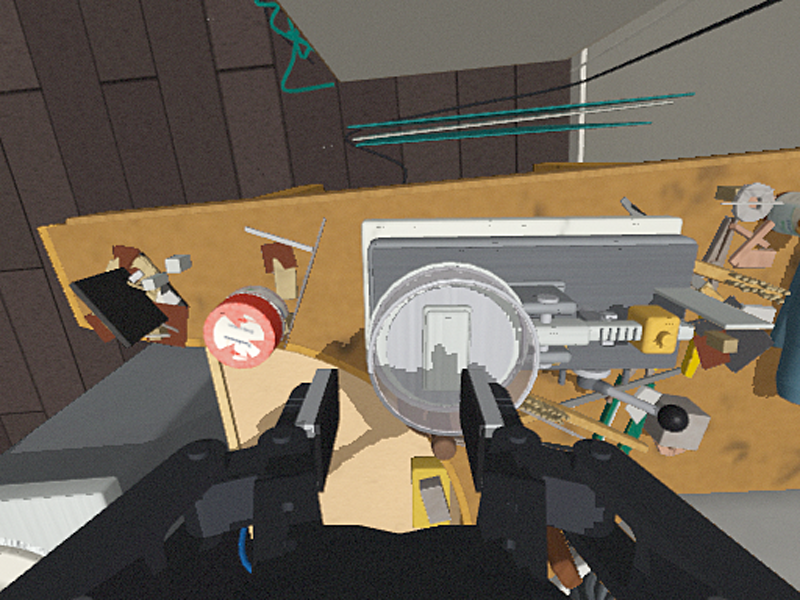

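Call:
{"fn": "move_arm", "kwargs": {
  "increments": [
    [-0.0168,0.0354,-0.0007,0,0],
    [-0.0168,0.0354,-0.0007,0,0],
    [-0.0168,0.0354,-0.0007,0,0],
    [-0.0168,0.0354,-0.0007,0,0],
    [-0.0168,0.0354,-0.0007,0,0],
    [0,0,0,0,0],
    [0,0,0,0,0]
  ]
}}

```text
time_s: 2.8
ee_pos: [0.6481, 0.2837, 0.2501]
tool_rot: [[0.087, 0.996, -0.001], [0.996, -0.087, 0.0], [0.0, -0.001, -1.0]]
ft_force: [0.3, -0.4, 0.2]
finger_gap: 0.505
gripper_force: 0.0
```

```bash
python3 - <<'E'
from h import *
import pickle
s=robot.state();im=robot.get_image("wrist");pickle.dump((wcal(s),im),open("w2.pkl","wb"))
print(s["ee_pos"],s["joint_pos"]);cv2.imwrite("pics/w2.png",cv2.resize(im[:,:,::-1],(800,600),interpolation=cv2.INTER_CUBIC))
c=wcal(s);print(proj(c,[.649,.283,.123])*1.5625,proj(c,[.503,.356,.158])*1.5625)
E
```

```text
[0.64809836 0.28367999 0.25013135] [1.38669754e+01 2.85789356e+01 6.63556372e+01 3.58064320e-02
 8.51379665e+01 1.88704214e+01]
[402.213889   294.62386969] [ 95.2296573  198.88666031]
```

View pics/w2.png

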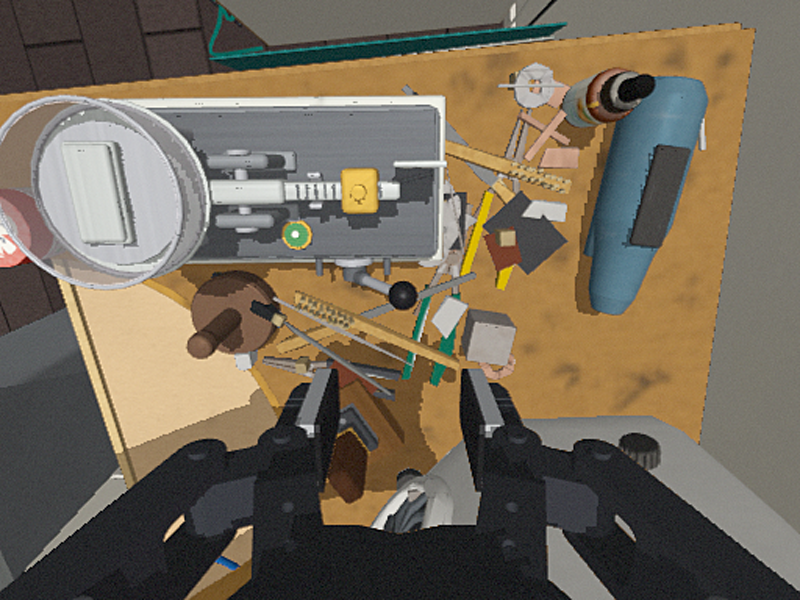

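The wrist view puts the knob at (402,295), which matches the prediction. The fingers straddle its line, so I'm descending around it and pushing.

Call:
{"fn": "move_arm", "kwargs": {
  "increments": [
    [0,0,0.03,0,0],
    [0,0,0.03,0,0],
    [0,0,0.03,0,0],
    [0,0,0.025,0,0],
    [0,0,0.014,0,0],
    [0,0,0,0,0],
    [0,-0.01,0,0,0],
    [0,-0.01,0,0,0],
    [0,-0.01,0,0,0],
    [0,-0.01,0,0,0],
    [0,-0.01,0,0,0],
    [0,-0.01,0,0,0],
    [0,-0.01,0,0,0],
    [0,-0.005,0,0,0],
    [0,0,0,0,0]
  ]
}}

```text
time_s: 4.35
ee_pos: [0.5727, 0.2896, 0.1212]
tool_rot: [[0.087, 0.996, -0.002], [0.996, -0.087, -0.0], [-0.001, -0.002, -1.0]]
ft_force: [-0.2, 0.0, 0.1]
finger_gap: 0.496
gripper_force: 0.0
```

Call:
{"fn": "move_arm", "kwargs": {
  "increments": [
    [0,-0.003,0,0,0],
    [0,-0.003,0,0,0],
    [0,-0.002,0,0,0],
    [0,0,0,0,0]
  ]
}}

```text
time_s: 4.75
ee_pos: [0.5684, 0.29, 0.123]
tool_rot: [[0.088, 0.996, 0.006], [0.996, -0.088, 0.0], [0.001, 0.006, -1.0]]
ft_force: [5.8, -0.3, 0.5]
finger_gap: 0.501
gripper_force: 2.6
```

```bash
python3 - <<'E'
from h import *
s=robot.state();im=robot.get_image("side")
print(s["ee_pos"],s["ft_force"]);x,y,w,h=210,130,140,105;cv2.imwrite("pics/s1.png",cv2.resize(im[y:y+h,x:x+w,::-1],None,fx=5,fy=5,interpolation=cv2.INTER_CUBIC))
c=robot.calibration("side")
e=np.radians([85,175]);X=np.array([np.cos(e[0]),np.sin(e[0]),0]);Y=np.array([np.cos(e[1]),np.sin(e[1]),0])
K=np.array([.649,.283,.123]);print(((proj(c,K+.07*Y)-[x,y])*5))
E
```

```text
[0.56840824 0.29004669 0.12300753] [ 5.769952   -0.34239797  0.52070394]
[381.40884465 284.24371678]
```

View pics/s1.png

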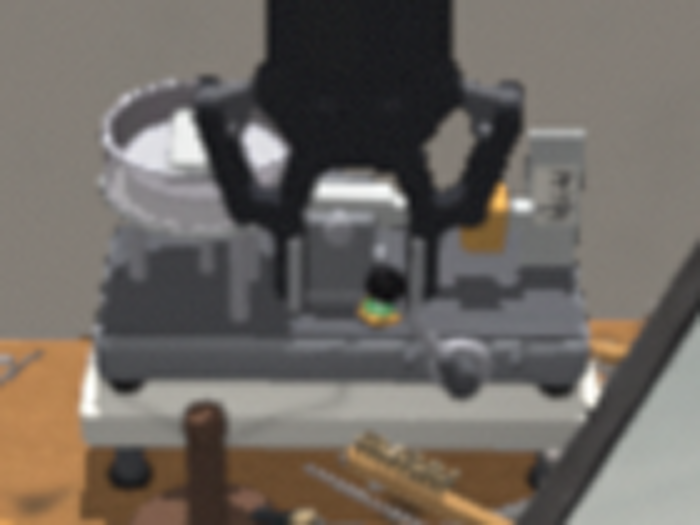

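The knob is at (382,285), leaning towards the pan at the predicted free position, and 5.8 N shows it is against the stop. I'll wait for the beam, then push the lever back.

Call:
{"fn": "move_arm", "kwargs": {
  "increments": [
    [0,0.002,0,0,0],
    [0,0,0,0,0],
    [0,0,0,0,0],
    [0,0,0,0,0],
    [0,0,0,0,0],
    [0,0,0,0,0],
    [0,0,0,0,0],
    [0,0,0,0,0],
    [0,0,0,0,0],
    [0,0,0,0,0],
    [0,0,0,0,0],
    [0,0,0,0,0],
    [0,0,0,0,0],
    [0,0,0,0,0],
    [0,0,0,0,0],
    [0,0,0,0,0],
    [0,0,0,0,0],
    [0,0,0,0,0],
    [0,0,0,0,0],
    [0,0,0,0,0]
  ]
}}

```text
time_s: 6.8
ee_pos: [0.5688, 0.2901, 0.1223]
tool_rot: [[0.088, 0.996, 0.002], [0.996, -0.088, 0.0], [0.0, 0.002, -1.0]]
ft_force: [3.7, -1.5, 5.0]
finger_gap: 0.5
gripper_force: 3.3
```

Call:
{"fn": "move_arm", "kwargs": {
  "increments": [
    [0,0,0,0,0],
    [0,0,0,0,0],
    [0,0,0,0,0],
    [0,0,0,0,0],
    [0,0,0,0,0],
    [0,0.01,0,0,0],
    [0,0.01,0,0,0],
    [0,0.01,0,0,0],
    [0,0.01,0,0,0],
    [0,0.01,0,0,0],
    [0,0.01,0,0,0],
    [0,0.01,0,0,0],
    [0,0.01,0,0,0],
    [0,0.008,0,0,0],
    [0,0,0,0,0]
  ]
}}

```text
time_s: 8.3
ee_pos: [0.657, 0.2818, 0.1214]
tool_rot: [[0.088, 0.996, 0.001], [0.996, -0.088, -0.0], [-0.0, 0.001, -1.0]]
ft_force: [0.2, 0.5, -0.3]
finger_gap: 0.499
gripper_force: 0.0
```

Call:
{"fn": "move_arm", "kwargs": {
  "increments": [
    [0,0.003,0,0,0],
    [0,0.003,0,0,0],
    [0,0,0,0,0],
    [0,0,0,0,0]
  ]
}}

```text
time_s: 8.7
ee_pos: [0.6614, 0.2819, 0.1216]
tool_rot: [[0.087, 0.996, -0.0], [0.996, -0.087, -0.0], [-0.0, -0.0, -1.0]]
ft_force: [-2.0, -0.2, 0.1]
finger_gap: 0.502
gripper_force: 0.7
```

Call:
{"fn": "move_arm", "kwargs": {
  "increments": [
    [0,0.002,0,0,0],
    [0,0.002,0,0,0],
    [0,0,0,0,0],
    [0,0,0,0,0]
  ]
}}

```text
time_s: 9.1
ee_pos: [0.6625, 0.2819, 0.1208]
tool_rot: [[0.087, 0.996, -0.008], [0.996, -0.087, -0.001], [-0.001, -0.008, -1.0]]
ft_force: [-12.0, -0.3, 4.2]
finger_gap: 0.501
gripper_force: 5.6
```

Call:
{"fn": "move_arm", "kwargs": {
  "increments": [
    [0,-0.006,0,0,0],
    [0,-0.006,0,0,0],
    [0,0,-0.03,0,0.2],
    [0,0,-0.03,0,0.2],
    [0,0,-0.03,0,0.2],
    [0,0,-0.035,0,0.2],
    [0,0,0,0,0.2]
  ]
}}

```text
time_s: 9.8
ee_pos: [0.6569, 0.2832, 0.2547]
tool_rot: [[0.088, 0.996, 0.013], [0.996, -0.088, 0.003], [0.004, 0.013, -1.0]]
ft_force: [0.4, 0.7, 0.5]
finger_gap: 0.598
gripper_force: 0.0
```

```bash
python3 - <<'E'
from h import *
t=robot.calibration("top");s=robot.calibration("side");k=1.5625
def ray(c,u,v):
    a=back(c,u/k,v/k,.0);M=np.array(c["camera_from_world"]);o=-M[:3,:3].T@M[:3,3];d=a-o;return o,d/np.linalg.norm(d)
def tri(a,b):
    o1,d1=ray(t,*a);o2,d2=ray(s,*b)
    A=np.stack([d1,-d2],1);l=np.linalg.lstsq(A,o2-o1,rcond=None)[0];p,q=o1+l[0]*d1,o2+l[1]*d2
    return ((p+q)/2).round(3),np.linalg.norm(p-q).round(3)
for a in[(485,158),(575,278)]:
    for b in[(605,240),(460,412),(500,590)]:print(a,b,tri(a,b))
print(rows([.59,.126,.24],115)); print(robot.state()["ee_pos"])
im=robot.get_image("side")
x,y=210,130;K=im[y:y+105,x:x+140]
c=s;P=np.array([.649,.283,.123]);u,v=proj(c,P).astype(int);print("knob px dark?",im[v-1:v+2,u-1:u+2].mean())
E
```

```text
(485, 158) (605, 240) (array([0.704, 0.122, 0.287]), np.float64(0.033))
(485, 158) (460, 412) (array([0.653, 0.087, 0.139]), np.float64(0.175))
(485, 158) (500, 590) (array([ 0.722,  0.032, -0.091]), np.float64(0.221))
(575, 278) (605, 240) (array([0.602, 0.019, 0.342]), np.float64(0.151))
(575, 278) (460, 412) (array([ 0.558, -0.01 ,  0.187]), np.float64(0.005))
(575, 278) (500, 590) (array([ 0.595, -0.074, -0.001]), np.float64(0.011))
('turn -30.03', 'shift', array([-0.1142, -0.1271,  0.0147]))
[0.65689687 0.28321257 0.25466419]
knob px dark? 29.037037037037038
```

The lever is back (knob pixel dark at its start position). The machine's top-left edge sits at z≈0.19–0.29, about 80 mm clear of the magnet. Next I'm moving above the magnet.

Call:
{"fn": "move_arm", "kwargs": {
  "increments": [
    [0,0,0,-7.5,0],
    [0,0,0,-7.5,0],
    [0,0,0,-7.5,0],
    [0,0,0,-7.5,0],
    [-0.0285,-0.032,0.0035,0,0],
    [-0.0285,-0.032,0.0035,0,0],
    [-0.0285,-0.032,0.0035,0,0],
    [-0.0285,-0.032,0.0035,0,0],
    [0,0,0,0,0],
    [0,0,0,0,0]
  ]
}}

```text
time_s: 10.85
ee_pos: [0.5852, 0.1244, 0.2316]
tool_rot: [[-0.421, 0.907, -0.001], [0.907, 0.421, 0.0], [0.001, -0.001, -1.0]]
ft_force: [0.2, -0.5, -0.1]
finger_gap: 0.497
gripper_force: 0.0
```

```bash
python3 - <<'E'
from h import *
import pickle
s=robot.state();im=robot.get_image("wrist");c=wcal(s);pickle.dump((c,im),open("w3.pkl","wb"))
print(s["ee_pos"],s["joint_pos"].round(1),s["tool_rot"].round(3).tolist(),s["ft_force"])
x,y,w,h=170,130,180,135;cv2.imwrite("pics/w3.png",cv2.resize(im[y:y+h,x:x+w,::-1],None,fx=4.4,fy=4.4,interpolation=cv2.INTER_CUBIC))
E
```

```text
[0.5851983 0.1243998 0.23158  ] [  0.4  13.   88.3   0.   78.8 -24.4] [[-0.421, 0.907, -0.001], [0.907, 0.421, 0.0], [0.001, -0.001, -1.0]] [ 0.18827354 -0.48255072 -0.11150949]
```

View pics/w3.png

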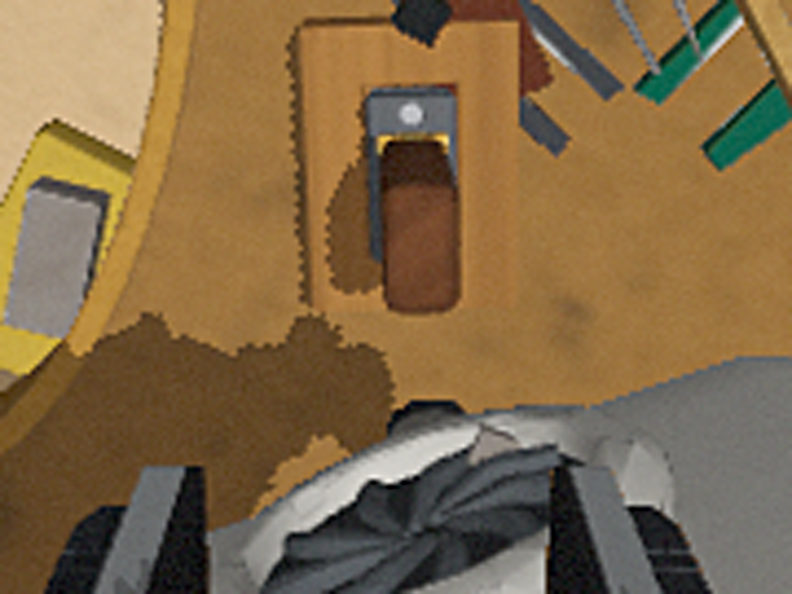

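The crop shows the magnet nearly aligned with the tool: grip top at about (380,186), (457,185), (461,308), (386,310), yoke far edge (368,92)–(457,90), rest far corners (302,24) and (520,21).

```bash
python3 - <<'E'
from h import *
import pickle
c,im=pickle.load(open("w3.pkl","rb"))
B=lambda u,v,z:back(c,170+u/4.4,130+v/4.4,z)
def yaw(a,b): d=b-a;return np.degrees(np.arctan2(d[1],d[0])).round(1),np.hypot(d[0],d[1]).round(4)
q=[B(u,v,.104) for u,v in[(380,186),(457,185),(461,308),(386,310)]];print("grip",np.mean(q,0),yaw(q[3],q[0]),yaw(q[2],q[1]),yaw(q[0],q[1]))
a,b=B(302,24,.024),B(520,21,.024);print("rest far",a,b,yaw(a,b));l=B(312,305,.024);r=B(520,308,.024);print(yaw(l,a),yaw(r,b))
m=(a+b)/2;d=(b-a)/np.linalg.norm(b-a);n=np.array([-d[1],d[0],0]);print("rest centre",m-n*.04)
a,b=B(368,92,.035),B(457,90,.035);m=(a+b)/2;print("yoke",yaw(a,b),m-n*.023)
# bar
for f,pts,k in(("w1.pkl",[(427,308),(469,307),(467,390),(424,391)],1),("w2.pkl",[(63,143),(109,141),(129,242),(84,244)],1)):
    c,im=pickle.load(open(f,"rb"));q=[back(c,u/1.5625,v/1.5625,.158) for u,v in pts]
    print("bar",np.mean(q,0),yaw(q[3],q[0]),yaw(q[2],q[1]),yaw(q[0],q[1]))
print(rows([.59,.126,.09],115))
for f,(x,y,w,h),n in(("w1.pkl",(225,160,130,130),"a"),("w2.pkl",(0,55,150,130),"b")):
    c,im=pickle.load(open(f,"rb"));globals()[n]=cv2.resize(im[y:y+130,x:x+130,::-1],None,fx=3,fy=3,interpolation=cv2.INTER_CUBIC)
cv2.imwrite("pics/bar.png",np.hstack([a,b]))
E
```

```text
grip [0.59246197 0.12985551 0.104     ] (np.float64(117.6), np.float64(0.0279)) (np.float64(117.8), np.float64(0.0277)) (np.float64(25.6), np.float64(0.0164))
rest far [0.5492418  0.15279252 0.024     ] [0.60173509 0.17795376 0.024     ] (np.float64(25.6), np.float64(0.0582))
(np.float64(115.9), np.float64(0.0794)) (np.float64(116.8), np.float64(0.0811))
rest centre [0.59277783 0.12930269 0.024     ]
yoke (np.float64(26.1), np.float64(0.0234)) [0.59261936 0.12973074 0.035     ]
bar [0.50293562 0.35904788 0.158     ] (np.float64(84.0), np.float64(0.0488)) (np.float64(86.3), np.float64(0.0487)) (np.float64(-3.7), np.float64(0.022))
bar [0.50432718 0.35814794 0.158     ] (np.float64(84.4), np.float64(0.0485)) (np.float64(85.6), np.float64(0.0483)) (np.float64(-2.7), np.float64(0.0221))
('turn -0.05', 'shift', array([-0.0011,  0.0042,  0.1421]))
```

View pics/bar.png

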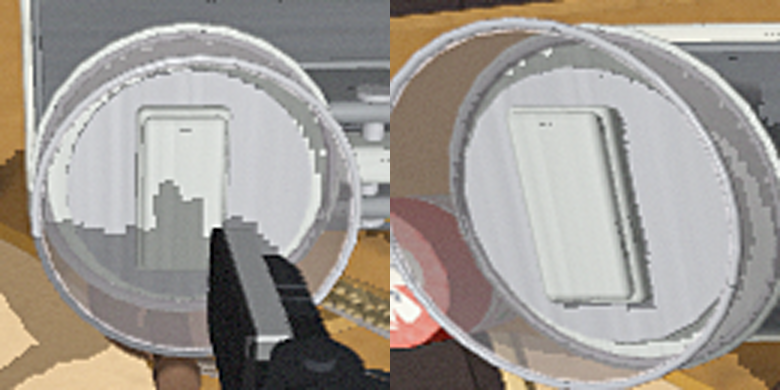

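Bar top corners in the right panel are at about (510,109), (600,111), (630,298) and (550,299), which agrees with the earlier bar measurement. Before descending I'm checking where the machine's port is.

```bash
python3 - <<'E'
from h import *
import pickle
c,im=pickle.load(open("w3.pkl","rb"));t=robot.calibration("top")
def ray(c,u,v):
    a=back(c,u,v,.0);M=np.array(c["camera_from_world"]);o=-M[:3,:3].T@M[:3,3];d=a-o;return o,d/np.linalg.norm(d)
def tri(r1,r2):
    (o1,d1),(o2,d2)=r1,r2;l=np.linalg.lstsq(np.stack([d1,-d2],1),o2-o1,rcond=None)[0];p,q=o1+l[0]*d1,o2+l[1]*d2
    return ((p+q)/2).round(3),np.linalg.norm(p-q).round(3)
print("port centre",tri(ray(t,505/1.5625,240/1.5625),ray(c,170+420/4.4,130+530/4.4)))
print("port far edge in w3 at z", [back(c,170+430/4.4,130+405/4.4,z).round(3).tolist() for z in(.05,.1,.15)])
print("gripper half-extents at grasp: y-dir", rows([.5926,.1297,.074],116))
E
```

```text
port centre (array([0.628, 0.062, 0.092]), np.float64(0.007))
port far edge in w3 at z [[0.622, 0.077, 0.05], [0.611, 0.096, 0.1], [0.6, 0.115, 0.15]]
gripper half-extents at grasp: y-dir ('turn -1.05', 'shift', array([0.001 , 0.0081, 0.1581]))
```

Call:
{"fn": "move_arm", "kwargs": {
  "increments": [
    [0.001,0.008,0.03,-1,0],
    [0,0,0.03,0,0],
    [0,0,0.03,0,0],
    [0,0,0.02,0,0],
    [0,0,0.01,0,0],
    [0,0,0,0,0]
  ]
}}

```text
time_s: 11.5
ee_pos: [0.5919, 0.1302, 0.1111]
tool_rot: [[-0.439, 0.898, -0.003], [0.898, 0.439, 0.0], [0.001, -0.002, -1.0]]
ft_force: [-0.9, -0.0, -0.2]
finger_gap: 0.498
gripper_force: 0.0
```

Call:
{"fn": "move_arm", "kwargs": {
  "increments": [
    [0,0,0.015,0,0],
    [0,0,0.012,0,0],
    [0,0,0.01,0,0],
    [0,0,0,0,0],
    [0,0,0,0,-0.4],
    [0,0,0,0,-0.5],
    [0,0,0,0,-0.55],
    [0,0,0,0,-0.6],
    [0,0,0,0,-0.7],
    [0,0,0,0,-1],
    [0,0,0,0,-1],
    [0,0,0,0,-1],
    [0,0,0,0,-1],
    [0,0,0,0,-1]
  ],
  "newtons": 50
}}

```text
time_s: 12.9
ee_pos: [0.5933, 0.1294, 0.0765]
tool_rot: [[-0.438, 0.899, 0.001], [0.899, 0.438, -0.0], [-0.001, 0.001, -1.0]]
ft_force: [-1.0, -0.6, 5.3]
finger_gap: 0.189
gripper_force: 49.5
```

Call:
{"fn": "move_arm", "kwargs": {
  "increments": [
    [0,0,-0.005,0,-1],
    [0,0,-0.01,0,-1],
    [0,0,-0.015,0,-1],
    [0,0,-0.02,0,-1],
    [0,0,-0.025,0,-1],
    [0,0,-0.025,0,-1],
    [0,0,-0.025,0,-1],
    [0,0,-0.025,0,-1],
    [0,0,-0.025,0,-1],
    [0,0,-0.02,0,-1],
    [0,0,-0.01,0,-1],
    [0,0,0,0,-1],
    [0,0,0,0,-1]
  ]
}}

```text
time_s: 14.2
ee_pos: [0.5922, 0.1294, 0.2799]
tool_rot: [[-0.438, 0.899, -0.001], [0.899, 0.438, -0.0], [0.001, -0.001, -1.0]]
ft_force: [-0.1, -0.2, -2.1]
finger_gap: 0.193
gripper_force: 49.2
```

```bash
python3 - <<'E'
from h import *
s=robot.state();print(s["ee_pos"],s["ft_force"],s["finger_gap"],s["gripper_force"],s["joint_pos"].round(1))
print(rows([.5035,.358,.285],85))
E
```

```text
[0.59218184 0.12937239 0.27991935] [-0.08372359 -0.15994464 -2.09532774] 0.19312319978104975 49.1696172952652 [  0.9  12.4  83.4  -0.   84.2 -25.1]
('turn 30.97', 'shift', array([ 0.22  , -0.1083, -0.0051]))
```

Call:
{"fn": "move_arm", "kwargs": {
  "increments": [
    [0,0,0,6,-1],
    [0,0,0,7,-1],
    [0,0,0,7,-1],
    [0,0,0,6,-1],
    [0,0,0,5,-1],
    [0.01,-0.005,0,0,-1],
    [0.02,-0.01,0,0,-1],
    [0.02,-0.01,-0.001,0,-1],
    [0.02,-0.01,-0.001,0,-1],
    [0.025,-0.012,-0.001,0,-1],
    [0.025,-0.012,-0.001,0,-1],
    [0.025,-0.012,-0.001,0,-1],
    [0.02,-0.01,0,0,-1],
    [0.02,-0.01,0,0,-1],
    [0.02,-0.01,0,0,-1],
    [0.01,-0.005,0,0,-1],
    [0.005,-0.002,0,0,-1],
    [0,0,0,0,-1],
    [0,0,0,0,-1],
    [0,0,0,0,-1]
  ]
}}

```text
time_s: 16.2
ee_pos: [0.5048, 0.3572, 0.2856]
tool_rot: [[0.089, 0.996, 0.0], [0.996, -0.089, -0.0], [-0.0, 0.0, -1.0]]
ft_force: [-1.0, 0.4, -1.5]
finger_gap: 0.193
gripper_force: 49.2
```

```bash
python3 - <<'E'
from h import *
import pickle
s=robot.state();c=wcal(s);print(s["ee_pos"],rows([.5035,.358,.25],85,s))
w=robot.get_image("wrist");sd=robot.get_image("side");cs=robot.calibration("side");pickle.dump((c,w,sd),open("w4.pkl","wb"))
p=np.array(s["ee_pos"])-[0,0,.0625]
X=np.array(s["tool_rot"])[:,0];Y=np.array(s["tool_rot"])[:,1]
print("pred pole corners side",[(proj(cs,p+a*.022*X+b*.011*Y)).round(1).tolist() for a in(-1,1) for b in(-1,1)])
print("pred bar corners wrist",[proj(c,np.array([.5035,.358,.158])+a*.025*X+b*.013*Y).round(1).tolist() for a in(-1,1) for b in(-1,1)])
print("pred pole corners wrist",[proj(c,p+a*.022*X+b*.011*Y).round(1).tolist() for a in(-1,1) for b in(-1,1)])
a=cv2.resize(w[120:280,180:330,::-1],(400,427),interpolation=cv2.INTER_CUBIC)
b=cv2.resize(sd[90:200,200:303,::-1],(400,427),interpolation=cv2.INTER_CUBIC)
cv2.imwrite("pics/w4.png",np.hstack([a,b]))
E
```

```text
[0.5047891  0.35723429 0.285643  ] ('turn -0.08', 'shift', array([ 0.0007, -0.0014,  0.0356]))
pred pole corners side [[243.6, 136.0], [254.1, 136.0], [245.1, 126.8], [255.2, 126.9]]
pred bar corners wrist [[241.5, 211.6], [268.1, 211.6], [240.7, 161.2], [268.8, 161.1]]
pred pole corners wrist [[241.9, 240.2], [270.9, 240.2], [241.0, 184.4], [271.9, 184.4]]
```

View pics/w4.png

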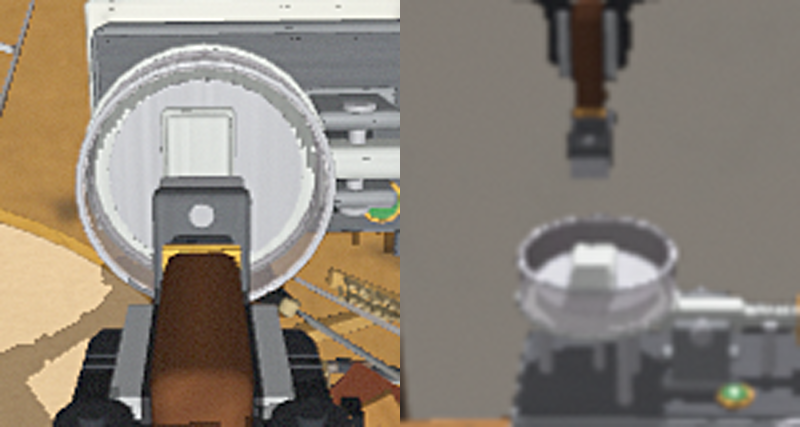

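The wrist crop shows the bar's far edge at y≈110–115 and x 162–235, centred with the magnet (157–248). In the side crop the pole bottom is at y≈177 and x 570–610, where predicted, so the magnet hasn't slipped. Descending.

Call:
{"fn": "move_arm", "kwargs": {
  "increments": [
    [0.0005,-0.001,0.01,0,-1],
    [0,0,0.01,0,-1],
    [0,0,0.01,0,-1],
    [0,0,0.005,0,-1],
    [0,0,0.005,0,-1],
    [0,0,0.005,0,-1],
    [0,0,0,0,-1],
    [0,0,0,0,-1],
    [0,0,0,0,-1]
  ]
}}

```text
time_s: 17.2
ee_pos: [0.5037, 0.3587, 0.2412]
tool_rot: [[0.088, 0.996, 0.001], [0.996, -0.088, 0.0], [0.0, 0.001, -1.0]]
ft_force: [-0.8, 0.7, -1.1]
finger_gap: 0.193
gripper_force: 49.2
```

```bash
python3 - <<'E'
from h import *
s=robot.state();print(s["ee_pos"],rows([.5037,.3578,.226],85,s),s["ft_force"])
sd=robot.get_image("side");cs=robot.calibration("side")
p=np.array(s["ee_pos"])-[0,0,.0625];X,Y=np.array(s["tool_rot"])[:,:2].T
f=lambda P:((proj(cs,P)-[215,110])*[8,8]).round(0).tolist()
print("pole",[f(p+a*.022*X+b*.011*Y) for a in(-1,1) for b in(-1,1)])
print("bar",[f(np.array([.5037,.3578,.158])+a*.025*X+b*.013*Y) for a in(-1,1) for b in(-1,1)])
cv2.imwrite("pics/s5.png",cv2.resize(sd[110:180,215:295,::-1],None,fx=8,fy=8,interpolation=cv2.INTER_CUBIC))
E
```

```text
[0.50366609 0.35874847 0.24123573] ('turn -0.03', 'shift', array([-0.0009,  0.0001,  0.0152])) [-0.82045973  0.66925247 -1.08265585]
pole [[230.0, 354.0], [311.0, 355.0], [241.0, 277.0], [320.0, 278.0]]
bar [[224.0, 428.0], [320.0, 429.0], [237.0, 338.0], [329.0, 339.0]]
```

View pics/s5.png

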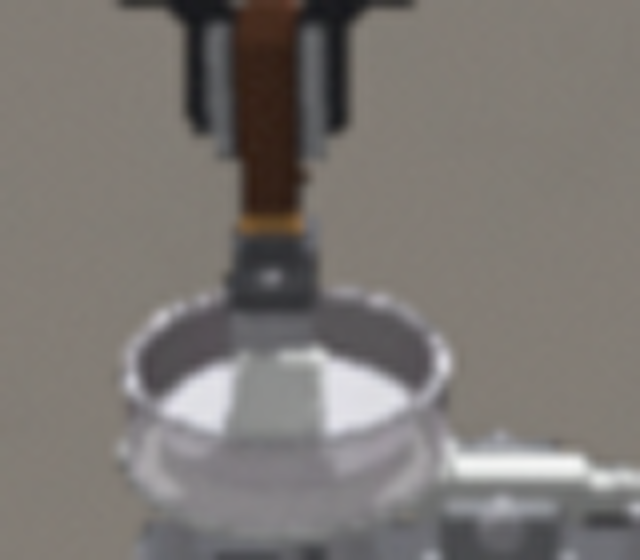

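The side crop shows the pole's near edge at (230–312, ~351) and the bar's near edge at (222–322, ~431), both within a pixel of prediction. Final descent.

Call:
{"fn": "move_arm", "kwargs": {
  "increments": [
    [-0.0012,0,0.004,0,-1],
    [0,0,0.004,0,-1],
    [0,0,0.003,0,-1],
    [0,0,0.002,0,-1],
    [0,0,0.001,0,-1],
    [0,0,0,0,-1],
    [0,0,0,0,-1],
    [0,0,0,0,-1],
    [0,0,0,0,-1]
  ]
}}

```text
time_s: 18.15
ee_pos: [0.5034, 0.3575, 0.2269]
tool_rot: [[0.088, 0.996, 0.0], [0.996, -0.088, 0.0], [0.0, 0.0, -1.0]]
ft_force: [-0.2, -0.0, -1.9]
finger_gap: 0.194
gripper_force: 49.2
```

Call:
{"fn": "move_arm", "kwargs": {
  "increments": [
    [0,0,0.001,0,-1],
    [0,0,0,0,-1],
    [0,0,0,0,-1],
    [0,0,0,0,-1],
    [0,0,0,0,-1],
    [0,0,0,0,-1]
  ]
}}

```text
time_s: 18.75
ee_pos: [0.5033, 0.3574, 0.2257]
tool_rot: [[0.088, 0.996, 0.0], [0.996, -0.088, -0.0], [-0.0, 0.0, -1.0]]
ft_force: [-0.6, -0.1, -1.4]
finger_gap: 0.194
gripper_force: 49.2
```

```bash
python3 - <<'E'
from h import *
s=robot.state();print(s["ee_pos"],s["ft_force"],s["gripper_force"]);print(robot.job_done())
E
```

```text
[0.50330257 0.35742563 0.22571202] [-0.61932199 -0.08881727 -1.41586034] 49.160449504852295
the job is handed in; nothing more can be done
None
```

I freed the beam, let it settle and arrested it again, then lifted the magnet; it is now held still and upright, about 5 mm above the bar by my measurements, centred and lined up with it; the job is handed in at about 19 s, but no verdict was returned.

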